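# Mesh the paint mixing cup on the mixer's drive and hold it down to mix

### The arm

A 7-joint arm with a two-finger parallel gripper is mounted at the origin on the work surface; the furniture and walls round the work are solid. World frame = base frame: x ahead of the robot, y to its left, z up, the work surface at z = 0. Lengths are in m, angles in rad, forces in N, time in s.
With the tool pointing down it reaches from about 0.425 to 0.875 m from the base axis. Payload 4.7 kg.
Tool frame: the origin (TCP) lies where the fingers leave the gripper's body, on its centre line; the fingertips stand 70 mm ahead of it and the grasp point (between the pads) lies 51 mm ahead of it; z points along the fingers, y is the line along which they close (so a half turn about z gives the same grasp; the last joint's range is limited). The gripper opens to 87 mm and grips with 3 to 60 N. Pads are 19 mm wide; open, the fingers measure 117 mm over their backs; the gripper's body (75 mm by 190 mm) begins 51 mm behind the grasp point.
Start: joints at [1.128, 0.321, -0.07, 1.45, 0.023, 1.371, -0.057], TCP at [0.287, -0.583, 0.292] pointing down, gripper open.
Joint ranges: [-2.86, 2.86], [-0.3, 2.09], [-1.38, 1.24], [0.06, 2.45], [-1.56, 4.7], [0.09, 2.05], [-2.69, 2.69]. Speed limits (rad/s): [2.57, 2.57, 3.14, 3.14, 3.14, 3.14, 3.14].

### API

Orientations are given as a rotation vector (axis times angle).
In Python, from bench import ctrl gives the robot as it stands.
- The arm moves only by the tool play_rows, never from a script. Its argument "increments" is a list that holds one entry, the list of rows, each a list of 7 numbers: the shift along the tool's x, y, z as a fraction of full scale, then the turn, a rotation vector about the tool's x, y, z as a fraction of full scale, then the gripper command: -1 is shut, 1 is fully open, values between are in proportion. A call has 1 to 8 rows; each row is the pose to reach, as a shift and turn from the pose commanded when the call began, along the tool's axes at that moment; what a row does not reach only later rows make up. Full scale, the value 1, is 0.1 m for a shift and 90 degrees for a turn. A row lasts 1/10 s, in which the tool goes at most 50 mm and 8.59 degrees, less where a joint would pass 70% of its speed; a pose out of reach is approached as far as the arm can. A call with a number of a shift or a turn outside -1 to 1 is refused whole. A call with a gripper value outside its range is refused whole. The fingers move at their own pace and stop on an object; "squeeze" is the grip in N (left out, the last holds). Time passes only in rows, so rows that repeat a pose let the fingers close. It gives the time, the measured TCP pose, the force, the opening and the grip force at its end, in the units of the state.
- ctrl.get_state(): the state, without advancing time (a new reading comes with each control period).
- ctrl.get_image(name): name is "side" or "top" or "wrist"; returns the picture (480x640x3 uint8, red, green, blue); there is no depth.
- ctrl.get_calibration(name): a dict with "vertical_fov" (degrees; the focal length in pixels is half the picture's height over the tangent of half this angle, whatever the lens; pixels are square), "cx", "cy" (the principal point, pixels), "dist_coeffs" ([k1, k2, p1, p2, k3] as OpenCV has them; the pictures are not rectified), "R" (3x3) and "t" (3): a world point X has camera coordinates R X + t; the wrist camera has in their place "T_tool_cam" (4x4, takes a point from camera to tool coordinates, whose origin is the TCP and whose axes are the flange's). Camera axes: x right, y down, z forward; pixel columns grow to the right and rows downward; lengths in m; the calibration is good to about 2 mm. A picture is of the moment at which its call begins: read the wrist's pose just before it. get_calibration takes no time and is no camera call.
- ctrl.close_job(): hands the job in; it is judged then, once.
The state is a dict: "time": time; "joint_positions": joint angles; "qd": joint speeds; "joint_torque": joint torques, N m; "position": TCP position; "tool_rot": TCP orientation; "ft_force": force on the tool from outside, world axes, zero at the start; "torque": the same for the moment, N m; "grip_width": opening from 0.0 (shut) to 1.0 (fully open); "grip_force": force on a finger pad.
Only numpy, scipy, OpenCV 4.12 (cv2) and the standard library are available. Lean on these libraries where they do the work, as an engineer would, in place of code of your own. Each camera call takes 0.05 s, during which the arm holds its last target. There are 200 camera calls.

### The job

Mix the paint: take the closed mixing cup by the bar on its lid, carry it upright to the mixer, turn it so that the slots under its foot line up with the four-armed orange drive in the collar, and slide it fully home. The mixer runs only while the cup is pressed down, so press it firmly until the spring ring in the collar is right down and finish while still holding it pressed like that. Leave the other things on the table alone.

Things in the scene. Friction and masses are not known exactly. Their poses are not given: they have to be found in the camera images.
- cup_bar (a point): centre of the grip bar on the mixing cup's lid. Cup: round, 66 mm across (teal lid 70), frosted body, black foot, 118 mm high, about 0.24 kg, standing loose and upright on the table. Bar: 50 mm long, 14 thick, 30 high, on the lid (lid top 88 mm, bar top 118 mm above the foot; this point 103 mm above it, on the cup's axis). x runs along the bar, z up the axis.
- cup_foot (a point): centre of the cup's underside (same axes as cup_bar). The foot has two slots that cross at right angles on the axis, 10 mm wide and 16 mm deep and open to the rim, where they show as four notches; one slot runs along the bar (x), the other across it (y).
- mixer: the paint mixer, cream with a black collar on top, 117 mm across, 84 mm high; it cannot move. Origin at the centre of its underside, z up. The collar is 95 mm across; its round well is 70 mm wide with a flared mouth (79 mm) and 28 mm deep. In it are the orange drive and, round that, the grey spring ring (top 66 mm above the table, 61 mm when right down).
- drive_top (a point): centre of the top of the orange drive, 75 mm above the table. It is a cross of two bars 40 mm long, 8 mm thick, with rounded tops; x and y run along the bars. It meshes with the cup's slots at each quarter turn, with 3 degrees of play; its motor holds it up to 0.1 N m. A cup that does not mesh stays up with its underside at 75 mm; a meshed one drops to 66 mm, onto the ring.
- switch_ring (a joint): how far the grey spring ring (65 mm outside, 43 mm inside) is pressed down, in m: 0 up, 0.005 right down on its stop. The cup's foot pushes it. Its spring needs 5 N to start moving and 10 N at the stop; the weight of the cup alone does not press it.
- tea_mug: white mug with dark dots, 82 mm across, 91 mm high; a bystander. Origin under its centre.
- ink: blue ink bottle with a black cap, 46x46x57 mm; a bystander. Origin under its centre.
- kraft_tape: roll of brown paper tape lying flat, 68 mm across, 24 mm high; a bystander. Origin under its centre.
- stamp: wooden hand stamp with a turned knob, 30x46x64 mm; a bystander. Origin under its centre.
Mind the look-alikes: they are no part of the job. What is shaped like the part that bears cup_bar but blue or purple is not meant.

How it is judged:
By the outcome, as a careful person would: the job done as asked, in the order asked, and still so for the second after the job is handed in, while the arm keeps its last pose, push and grip.
It also fails if it takes over 42 s, if anything falls off the work surface, if the arm or the gripper's body presses on something with over 40 N, if the wrist force passes 120 N, or if a joint passes its speed limit or range.

## Working session

There is one attempt and no reset: what is moved stays moved. The work goes in short steps, Python scripts to look and compute and a tool call to move; the robot and the scene stay as the last step left them, time stands still between calls to the robot, and variables do not carry over. Pictures are saved under pics/ and viewed, at most 10 in all, crops included, and the job is handed in when it is done.

Besides the shell and the picture viewer there is one more tool, called after "Request:" by a JSON object that holds its "method" and its "body". play_rows: Moves the arm, as the interface text tells. Shift numbers are shares of 0.1 m and turn numbers shares of 90 degrees, none past 1 either way. Its arguments: {"type":"object","properties":{"increments":{"type":"array"},"squeeze":{"type":"number"}},"required":["increments"]}

```bash
mkdir -p pics; ls; python3 - <<'E'
from bench import ctrl
import cv2,numpy as np
s=ctrl.get_state();print(s)
for n in ["top","side","wrist"]:
    im=ctrl.get_image(n);cv2.imwrite(f"pics/{n}0.png",im[:,:,::-1])
    c=ctrl.get_calibration(n);print(n,c)
E
```

```text
pics
{'time': 0.0, 'joint_positions': array([ 1.12809427,  0.3218527 , -0.07009805,  1.45169298,  0.02263386,
        1.37081467, -0.05693516]), 'qd': array([ 5.65533731e-04, -8.99779924e-04,  1.34379306e-05, -6.15934749e-04,
       -1.77513739e-04,  4.32793178e-04,  3.92352008e-04]), 'joint_torque': array([-2.36326341e-04, -4.91276121e+01, -4.03867476e-01, -3.12525773e+01,
       -6.38626423e-02,  4.36477899e-02,  1.58712251e-04]), 'position': array([ 0.2864705, -0.582986 ,  0.2911332]), 'tool_rot': array([-3.05815258e+00, -7.10914587e-01,  8.99694311e-04]), 'ft_force': array([ 0.14222466,  0.43818599, -0.52298503]), 'torque': array([ 0.03047318, -0.03546134, -0.0565495 ]), 'grip_force': 0.0, 'grip_width': 1.001121204444379}
top {'vertical_fov': 47.7669381049023, 'cx': 321.83286850615696, 'cy': 241.17983835546457, 'dist_coeffs': array([-0.15343126,  0.        ,  0.        ,  0.        ,  0.        ]), 'R': array([[ 0.01165672, -0.9996861 ,  0.02217693],
       [-0.99665698, -0.01340924, -0.08059196],
       [ 0.08086403, -0.02116336, -0.99650044]]), 't': array([-0.17205577,  0.55763
[... 239 characters left out ...]
, -0.00262451],
       [-0.12521067,  0.38773229, -0.91322832],
       [ 0.28676301, -0.86704084, -0.40743975]]), 't': array([0.48452838, 0.20290173, 0.92149163])}
wrist {'vertical_fov': 65.9440763896609, 'cx': 322.9801211749592, 'cy': 245.57594270008653, 'dist_coeffs': array([-0.03219194,  0.        ,  0.        ,  0.        ,  0.        ]), 'T_tool_cam': array([[ 1.33303337e-04, -9.61478835e-01, -2.74878940e-01,
         7.53029815e-02],
       [ 9.99999879e-01, -1.82440768e-06,  4.91334297e-04,
        -6.97436092e-04],
       [-4.72909018e-04, -2.74878972e-01,  9.61478719e-01,
        -9.22939479e-02],
       [ 0.00000000e+00,  0.00000000e+00,  0.00000000e+00,
         1.00000000e+00]])}
```

View pics/top0.png

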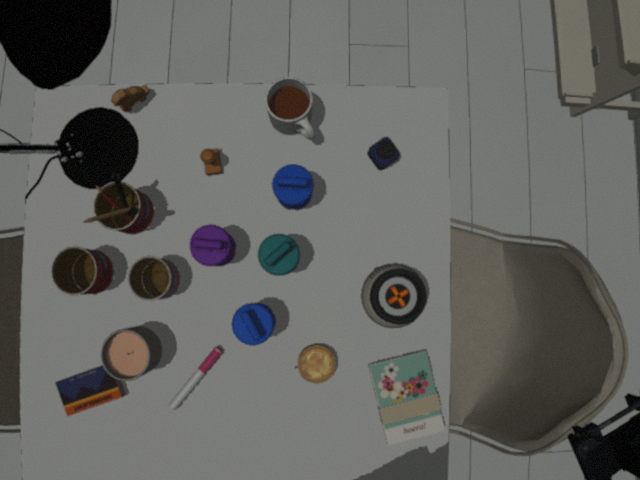

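View pics/side0.png

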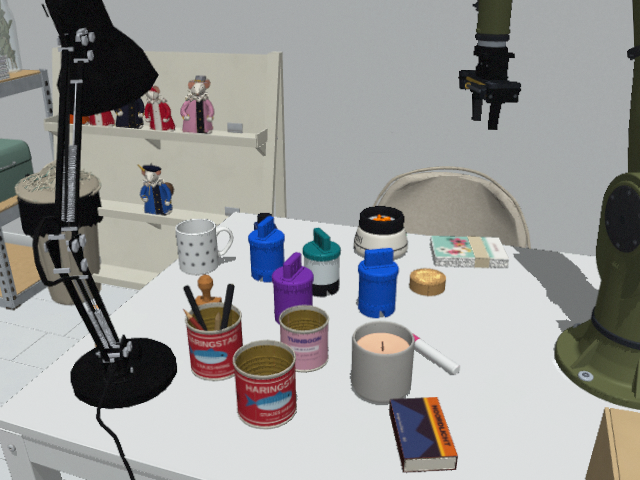

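Top view: candidates are teal cup (279,254), blue cups (293,186) and (253,323), purple cup (213,245). The teal one matches the description. The mixer, with its orange cross, is at (398,295). Next I measure the teal lid and drive, and check with a crop.

```bash
cat > h.py <<'E'
from bench import ctrl
import cv2,numpy as np
from scipy.spatial.transform import Rotation as Ro
def cam(n,s=None):
    c=ctrl.get_calibration(n);f=240/np.tan(np.radians(c["vertical_fov"]/2))
    K=np.array([[f,0,c["cx"]],[0,f,c["cy"]],[0,0,1]])
    if n=="wrist":
        T=np.eye(4);T[:3,:3]=Ro.from_rotvec(s["tool_rot"]).as_matrix();T[:3,3]=s["position"]
        W=T@c["T_tool_cam"];R=W[:3,:3];o=W[:3,3]
    else: R=c["R"].T;o=-R@c["t"]
    return K,c["dist_coeffs"],R,o
def cast(C,px,z):
    K,d,R,o=C
    p=cv2.undistortPoints(np.array(px,float).reshape(-1,1,2),K,d).reshape(-1,2)
    r=np.c_[p,np.ones(len(p))]@R.T
    return o+r*((z-o[2])/r[:,2])[:,None]
def mask(im,lo,hi,near=None):
    m=cv2.inRange(cv2.cvtColor(im,cv2.COLOR_RGB2HSV),lo,hi)
    n,l,st,ce=cv2.connectedComponentsWithStats(m)
    i=1+np.argmax(st[1:,4]) if n>1 else 0
    return m,(l==i).astype(np.uint8),st[i],ce[i]
TEAL=((80,90,30),(98,255,255));ORG=((5,150,80),(20,255,255))
E
python3 - <<'E'
from h import *
im=cv2.imread("pics/top0.png")[:,:,::-1].copy();C=cam("top")
box=im[220:290,245:315];m,b,st,ce=mask(box,*TEAL);print(st,ce)
c=max(cv2.findContours(b,0,1)[0],key=cv2.contourArea).reshape(-1,2)+[245,220]
P=cast(C,c,.088);(x,y),r=cv2.minEnclosingCircle(P[:,:2].astype(np.float32));print("lid",x,y,r)
for nm,(u,v) in dict(blue=(293,186),blue2=(253,323),pur=(213,245)).items(): print(nm,cast(C,(u,v),.1))
box=im[265:325,365:430];m,b,st,ce=mask(box,*ORG);print(st,ce,m.sum()/255)
ys,xs=np.nonzero(m);print("drive",cast(C,(xs.mean()+365,ys.mean()+265),.075))
a=cv2.resize(im[215:295,240:320],(400,400),interpolation=2);d=cv2.resize(im[255:335,358:438],(400,400),interpolation=2)
cv2.imwrite("pics/crop1.png",np.hstack([a,d])[:,:,::-1])
E
```

```text
[  14   15   40   40 1252] [33.55271565 34.26357827]
lid 0.5319328308105469 -0.0924234613776207 0.03374053165316582
blue [[ 0.64473604 -0.11456328  0.1       ]]
blue2 [[ 0.41848232 -0.05291851  0.1       ]]
pur [[0.54490562 0.01550937 0.1       ]]
[ 23  21  20  21 196] [32.6122449  31.10204082] 196.0
drive [[ 0.46435607 -0.29299546  0.075     ]]
```

View pics/crop1.png

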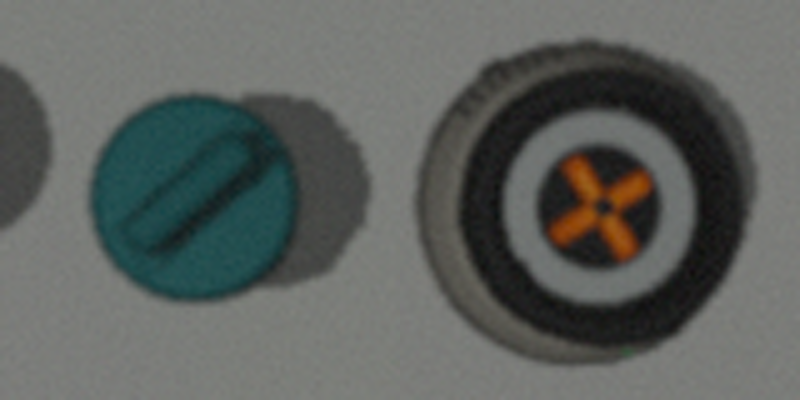

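The crop confirms it: the teal lid is about 67 mm across at (0.532, -0.092), with its bar at about -51° (mod 180). The drive is at (0.464, -0.293), with its arms at about -56° (mod 90). I now move above the cup.

Request:
{"method": "play_rows", "body": {"increments": [[[0.33,-0.25,0,0,0,-0.095,1],[0.67,-0.5,0,0,0,-0.19,1],[1,-0.76,0,0,0,-0.286,1],[1,-0.76,0,0,0,-0.286,1]]]}}

```text
time: 0.55
position: [0.3477, -0.4648, 0.2925]
tool_rot: [-2.814, -1.392, -0.005]
ft_force: [0.1, 0.5, 0.3]
grip_width: 1.002
grip_force: 0.0
```

Request:
{"method": "play_rows", "body": {"increments": [[[0.33,-0.07,0,0,0,-0.095,1],[0.66,-0.13,0,0,0,-0.19,1],[0.98,-0.2,0,0,0,-0.286,1],[0.98,-0.2,0,0,0,-0.286,1]]]}}

```text
time: 0.95
position: [0.3906, -0.3769, 0.2924]
tool_rot: [-2.438, -1.981, -0.003]
ft_force: [-0.5, 0.4, 0.1]
grip_width: 1.003
grip_force: 0.0
```

Request:
{"method": "play_rows", "body": {"increments": [[[0.33,0.08,0,0,0,-0.095,1],[0.66,0.16,0,0,0,-0.19,1],[0.97,0.25,0,0,0,-0.286,1],[0.97,0.25,0,0,0,-0.286,1]]]}}

```text
time: 1.35
position: [0.4351, -0.2881, 0.2924]
tool_rot: [1.937, 2.473, 0.003]
ft_force: [-0.1, -0.7, 0.4]
grip_width: 0.998
grip_force: 0.0
```

Request:
{"method": "play_rows", "body": {"increments": [[[0.33,0.28,0,0,0,-0.095,1],[0.66,0.56,0,0,0,-0.19,1],[1,0.83,0,0,0,-0.286,1],[1,0.83,0,0,0,-0.286,1]]]}}

```text
time: 1.75
position: [0.4927, -0.1701, 0.2925]
tool_rot: [1.336, 2.843, 0.005]
ft_force: [-1.2, -0.6, -0.3]
grip_width: 0.998
grip_force: 0.0
```

Request:
{"method": "play_rows", "body": {"increments": [[[0.2,0.43,0,0,0,0,0.2],[0.38,0.85,0,0,0,0,0.2],[0.38,0.85,0,0,0,0,0.2],[0.38,0.85,0,0,0,0,0.2],[0.38,0.85,0,0,0,0,0.2]]]}}

```text
time: 2.25
position: [0.5318, -0.0951, 0.2919]
tool_rot: [-1.355, -2.834, 0.002]
ft_force: [-0.4, -0.2, -0.2]
grip_width: 0.649
grip_force: 0.0
```

```bash
python3 - <<'E'
from h import *
s=ctrl.get_state();im=ctrl.get_image("wrist");cv2.imwrite("pics/w1.png",im[:,:,::-1]);np.save("w1.npy",np.r_[s["position"],s["tool_rot"]])
M=Ro.from_rotvec(s["tool_rot"]).as_matrix();print(s["time"],s["position"],np.degrees(np.arctan2(M[1,0],M[0,0])),M[:,2],s["joint_positions"],s["ft_force"],s["grip_width"])
C=cam("wrist",s);m,b,st,ce=mask(im,*TEAL);print(st,ce)
c=max(cv2.findContours(b,0,1)[0],key=cv2.contourArea).reshape(-1,2)
P=cast(C,c,.088);(x,y),r=cv2.minEnclosingCircle(P[:,:2].astype(np.float32));print("lid",x,y,r)
E
```

```text
2.25 [ 0.53182725 -0.09508355  0.29188514] 128.88891528743093 [-8.95537548e-04 -1.04050567e-03 -9.99999058e-01] [ 0.68097728  0.1260336  -0.59753771  1.70704281  0.07400397  1.33161558
  0.7482579 ] [-0.44176084 -0.21579326 -0.1558268 ] 0.6487254310932898
[ 284  187   83   83 5299] [325.44140404 227.36327609]
lid 0.5298871397972107 -0.08963427692651749 0.035051316022872925
```

View pics/w1.png

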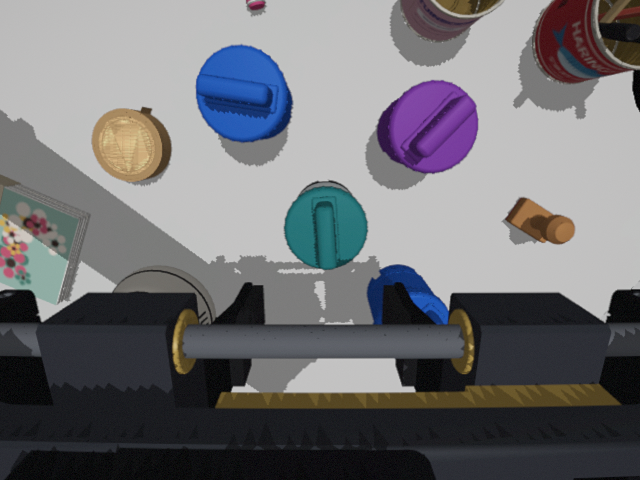

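The wrist view shows the teal lid at (326,228), with its bar nearly along tool x. I measure the bar angle and the drive (from the top view).

```bash
python3 - <<'E'
from h import *
im=cv2.imread("pics/w1.png")[:,:,::-1].copy();q=np.load("w1.npy");s=dict(position=q[:3],tool_rot=q[3:]);C=cam("wrist",s)
u0,v0=275,178;box=im[v0:v0+100,u0:u0+100]
g=cv2.cvtColor(box,cv2.COLOR_RGB2GRAY)
ln=cv2.createLineSegmentDetector().detect(cv2.resize(g,None,fx=4,fy=4,interpolation=2))[0].reshape(-1,4)/4
for l in ln:
    if np.hypot(l[2]-l[0],l[3]-l[1])>18:
        P=cast(C,(l.reshape(2,2)+[u0,v0]),.118);d=P[1]-P[0];print(np.round(l+[u0,v0,u0,v0],1),np.round(P[:,:2].ravel(),4),round(np.degrees(np.arctan2(d[1],d[0]))%180,1))
a=cv2.resize(box,(500,500),interpolation=2)
im=cv2.imread("pics/top0.png")[:,:,::-1].copy();C=cam("top")
m,b,st,ce=mask(im[265:325,365:430],*ORG);ys,xs=np.nonzero(m)
P=cast(C,np.c_[xs+365,ys+265],.075)[:,:2];d=P-P.mean(0);th=np.arctan2(d[:,1],d[:,0]);r=np.hypot(*d.T)
print("drive ang",np.degrees(np.angle((r**2*np.exp(4j*th)).sum()))/4, r.max())
cv2.imwrite("pics/crop2.png",a[:,:,::-1])
E
```

```text
[347.5 188.8 361.6 205.9] [ 0.519  -0.0513  0.5349 -0.0544] 169.0
drive ang 31.731446746083765 0.019508346944174085
```

View pics/crop2.png

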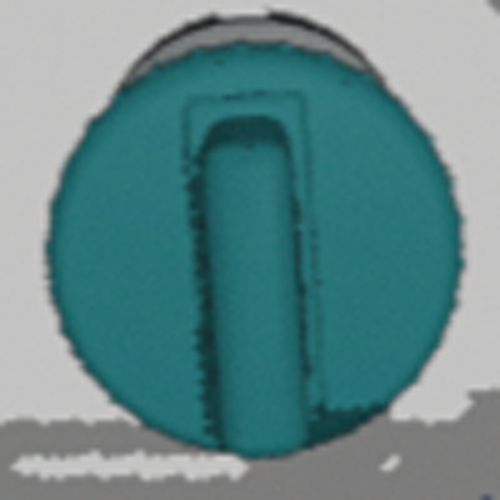

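The crop shows the bar top's midline running from crop pixel (245,150) to (263,442), a small tilt off tool x.

```bash
python3 - <<'E'
from h import *
q=np.load("w1.npy");s=dict(position=q[:3],tool_rot=q[3:]);C=cam("wrist",s)
f=lambda u,v:(275+u/5,178+v/5)
for l in [(203,150,222,445),(288,150,305,440),(245,140,264,455)]:
    P=cast(C,[f(*l[:2]),f(*l[2:])],.118);d=P[1]-P[0];print(P[:,:2].ravel(),P.mean(0),np.degrees(np.arctan2(d[1],d[0]))%180,np.hypot(*d[:2]))
M=Ro.from_rotvec(q[3:]).as_matrix()
for c in [(.5299,-.0896)]:print((M.T@(np.array([*c,q[2]])-q[:3])))
E
```

```text
[ 0.50989754 -0.0766055   0.54044182 -0.11025308] [ 0.52516968 -0.09342929  0.118     ] 132.23224695465075 0.04544351538834489
[ 0.51951645 -0.06883739  0.54975249 -0.10169472] [ 0.53463447 -0.08526605  0.118     ] 132.6209538637136 0.04465223485405802
[ 0.51372782 -0.07162483  0.54642824 -0.10748669] [ 0.53007803 -0.08955576  0.118     ] 132.3599228834445 0.04853236191184063
[ 5.47815147e-03  1.94253706e-03 -3.97974350e-06]
```

Request:
{"method": "play_rows", "body": {"increments": [[[0.055,0.02,0.4,0,0,-0.039,0.2],[0.055,0.02,0.8,0,0,-0.039,0.2],[0.055,0.02,1,0,0,-0.039,0.2],[0.055,0.02,1,0,0,-0.039,0.2],[0.055,0.02,1,0,0,-0.039,0.2]]]}}

```text
time: 2.8
position: [0.5304, -0.0884, 0.1928]
tool_rot: [1.265, 2.875, -0.0]
ft_force: [0.2, 0.5, -0.3]
grip_width: 0.605
grip_force: 0.0
```

Request:
{"method": "play_rows", "body": {"increments": [[[0,0,0.15,0,0,0,0.2],[0,0,0.3,0,0,0,0.2],[0,0,0.3,0,0,0,0.2],[0,0,0.3,0,0,0,0.2]]]}}

```text
time: 3.2
position: [0.5301, -0.087, 0.1618]
tool_rot: [-1.261, -2.876, 0.0]
ft_force: [-0.6, -0.2, 0.4]
grip_width: 0.602
grip_force: 0.0
```

Request:
{"method": "play_rows", "body": {"increments": [[[0,0,0,0,0,0,-1],[0,0,0,0,0,0,-1],[0,0,0,0,0,0,-1],[0,0,0,0,0,0,-1],[0,0,0,0,0,0,-1],[0,0,0,0,0,0,-1],[0,0,0,0,0,0,-1],[0,0,0,0,0,0,-1]]], "squeeze": 40}}

```text
time: 4.0
position: [0.5302, -0.0871, 0.162]
tool_rot: [-1.262, -2.877, 0.0]
ft_force: [-0.1, 0.4, -1.2]
grip_width: 0.16
grip_force: 39.8
```

Request:
{"method": "play_rows", "body": {"increments": [[[0,0,-0.2,0,0,0,-1],[0,0,-0.5,0,0,0,-1],[0,0,-0.8,0,0,0,-1],[0,0,-1,0,0,0,-1],[0,0,-1,0,0,0,-1]]]}}

```text
time: 4.5
position: [0.5319, -0.087, 0.265]
tool_rot: [1.259, 2.872, 0.001]
ft_force: [0.5, -0.2, -1.4]
grip_width: 0.159
grip_force: 39.8
```

Request:
{"method": "play_rows", "body": {"increments": [[[-0.15,-0.12,-0.05,0,0,0,-1],[-0.4,-0.33,-0.1,0,0,0,-1],[-0.76,-0.63,-0.1,0,0,0,-1]]]}}

```text
time: 4.8
position: [0.5358, -0.1835, 0.2714]
tool_rot: [-1.253, -2.88, -0.002]
ft_force: [1.2, -0.1, -1.9]
grip_width: 0.153
grip_force: 39.8
```

Request:
{"method": "play_rows", "body": {"increments": [[[-0.25,-0.21,-0.03,0,0,0,-1],[-0.5,-0.42,-0.06,0,0,0,-1],[-0.76,-0.63,-0.1,0,0,0,-1]]]}}

```text
time: 5.1
position: [0.5398, -0.2852, 0.2798]
tool_rot: [-1.26, -2.874, -0.001]
ft_force: [-0.2, 0.4, -1.8]
grip_width: 0.157
grip_force: 39.8
```

Request:
{"method": "play_rows", "body": {"increments": [[[-0.25,-0.21,-0.03,0,0,0,-1],[-0.5,-0.42,-0.06,0,0,0,-1],[-0.68,-0.56,-0.1,0,0,0,-1],[-0.76,-0.63,-0.1,0,0,0,-1],[-0.76,-0.63,-0.1,0,0,0,-1],[-0.76,-0.63,-0.1,0,0,0,-1]]]}}

```text
time: 5.7
position: [0.546, -0.3809, 0.291]
tool_rot: [-1.259, -2.876, -0.003]
ft_force: [-0.2, 1.0, -2.5]
grip_width: 0.159
grip_force: 39.8
```

```bash
python3 - <<'E'
from h import *
s=ctrl.get_state();im=ctrl.get_image("wrist");cv2.imwrite("pics/w2.png",im[:,:,::-1]);np.save("w2.npy",np.r_[s["position"],s["tool_rot"]])
M=Ro.from_rotvec(s["tool_rot"]).as_matrix();print(s["time"],s["position"],np.degrees(np.arctan2(M[1,0],M[0,0])),M[:,2],s["joint_positions"],s["ft_force"],s["grip_width"],s["grip_force"])
C=cam("wrist",s);m,b,st,ce=mask(im[:300],*ORG)
ys,xs=np.nonzero(m);P=cast(C,np.c_[xs,ys],.075)[:,:2];k=np.hypot(*(P-[.464,-.293]).T)<.03;P=P[k];print("n",k.sum(),xs[k].mean(),ys[k].mean())
c=cv2.minEnclosingCircle(P.astype(np.float32));print("centroid",P.mean(0),"circ",c)
d=P-P.mean(0);th=np.arctan2(d[:,1],d[:,0]);r=np.hypot(*d.T)
print("ang",np.degrees(np.angle((r**2*np.exp(4j*th)).sum()))/4)
E
```

```text
5.7 [ 0.54601038 -0.38090934  0.29099153] 132.73358651766674 [-0.00122717  0.00243351 -0.99999629] [ 0.89532145  0.38901132 -0.43588706  1.3950301   0.16175904  1.39532709
  1.2054107 ] [-0.15610926  1.02264149 -2.47645666] 0.15937933390128045 39.82611895917216
n 1017 320.38839724680435 81.80530973451327
centroid [ 0.46323561 -0.29387315] circ ((0.4637059271335602, -0.29385414719581604), 0.019985174760222435)
ang 31.91267673637882
```

View pics/w2.png

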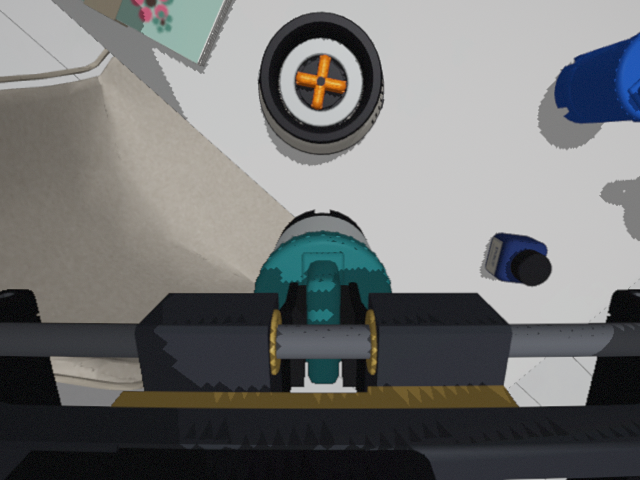

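The wrist view shows the drive cross at (320,82) and the cup upright in the grip, with its lid arc around (323,235). I fit the lid arc to get the cup axis in the hand.

```bash
python3 - <<'E'
from h import *
from scipy.optimize import least_squares
im=cv2.imread("pics/w2.png")[:,:,::-1].copy();q=np.load("w2.npy");s=dict(position=q[:3],tool_rot=q[3:]);C=cam("wrist",s)
M=Ro.from_rotvec(q[3:]).as_matrix()
m,b,st,ce=mask(im,*TEAL);m=m[200:285,240:410]
pts=[(u+240,np.nonzero(m[:,u])[0][0]+200) for u in range(m.shape[1]) if m[:,u].sum()>255*5]
pts=[p for p in pts if p[1]<275]
P=(cast(C,pts,q[2]-.074)-q[:3])@M   # tool coords
for fr in (0,1):
    r=least_squares(lambda p:np.hypot(P[:,0]-p[0],P[:,1]-p[1])-(p[2] if fr else .035),[0,0,.035],loss="soft_l1",f_scale=5e-4);print(r.x,np.abs(r.fun).mean(),len(pts))
D=(np.array([.4637,-.2939,q[2]])-q[:3])@M;print("drive in tool",D)
E
```

```text
[-4.15223560e-04  5.23915671e-05  3.50000000e-02] 0.00045318100989524276 126
[2.81069646e-03 9.32060132e-05 3.21216099e-02] 0.00018191787792305625 126
drive in tool [ 0.11976445 -0.0014149   0.00031275]
```

Request:
{"method": "play_rows", "body": {"increments": [[[0.2,0,0,0,0,0,-1],[0.5,0,0,0,0,0,-1],[0.8,0,0,0,0,0,-1],[1,0,0,0,0,0,-1]]]}}

```text
time: 6.15
position: [0.4774, -0.3055, 0.2922]
tool_rot: [-1.256, -2.879, -0.0]
ft_force: [0.2, -0.5, -2.0]
grip_width: 0.158
grip_force: 39.8
```

Request:
{"method": "play_rows", "body": {"increments": [[[0.1,-0.007,0,0,0,0.06,-1],[0.21,-0.014,0,0,0,0.119,-1],[0.21,-0.014,0,0,0,0.119,-1],[0.21,-0.014,0,0,0,0.119,-1],[0.21,-0.014,0,0,0,0.119,-1],[0.21,-0.014,0,0,0,0.119,-1]]]}}

```text
time: 6.75
position: [0.4632, -0.2948, 0.2921]
tool_rot: [1.523, 2.748, 0.0]
ft_force: [0.0, -0.4, -1.9]
grip_width: 0.159
grip_force: 39.8
```

```bash
cat > st.py <<'E'
from h import *
s=ctrl.get_state();M=Ro.from_rotvec(s["tool_rot"]).as_matrix()
x=M[:,0];t=np.array([.4637,-.2939,s["position"][2]])+.001*x
print(s["time"],s["position"],"ang",np.degrees(np.arctan2(x[1],x[0])),"tilt",M[:2,2],"F",s["ft_force"],"T",s["torque"],s["grip_width"],"to go(tool)",(t-s["position"])@M)
E
python3 st.py
```

```text
6.75 [ 0.46318543 -0.29478159  0.29214386] ang 121.9980499978994 tilt [0.00015448 0.00013358] F [ 0.00823645 -0.39487368 -1.86530734] T [ 0.05013685 -0.12073931  0.01923155] 0.15907532245702688 to go(tool) [1.47497945e-03 9.03539606e-04 1.97255947e-07]
```

Request:
{"method": "play_rows", "body": {"increments": [[[0.015,0.01,0.2,0,0,0,-1],[0.015,0.01,0.4,0,0,0,-1],[0.015,0.01,0.45,0,0,0,-1],[0.015,0.01,0.45,0,0,0,-1],[0.015,0.01,0.45,0,0,0,-1]]]}}

```text
time: 7.25
position: [0.4634, -0.2933, 0.2481]
tool_rot: [1.524, 2.746, -0.0]
ft_force: [0.3, 0.2, -2.2]
grip_width: 0.159
grip_force: 39.8
```

Request:
{"method": "play_rows", "body": {"increments": [[[0,0,0.03,0,0,0,-1],[0,0,0.06,0,0,0,-1],[0,0,0.09,0,0,0,-1],[0,0,0.11,0,0,0,-1],[0,0,0.13,0,0,0,-1],[0,0,0.13,0,0,0,-1]]]}}

```text
time: 7.85
position: [0.4628, -0.2927, 0.2339]
tool_rot: [-1.524, -2.746, -0.0]
ft_force: [-0.3, 0.5, -2.3]
grip_width: 0.16
grip_force: 39.8
```

```bash
python3 st.py
```

```text
7.85 [ 0.46278584 -0.29266247  0.23385278] ang 121.94428417382997 tilt [-0.00044481  0.00046942] F [-0.34408832  0.49842539 -2.25670122] T [ 0.20064189 -0.10419231 -0.0308746 ] 0.15988561189457454 to go(tool) [-5.33802309e-04  1.20955666e-04 -9.87546317e-07]
```

No contact force at foot height 72 mm, so it is meshing. I continue down gradually.

Request:
{"method": "play_rows", "body": {"increments": [[[0,0,0.02,0,0,0,-1],[0,0,0.04,0,0,0,-1],[0,0,0.055,0,0,0,-1],[0,0,0.055,0,0,0,-1]]], "squeeze": 55}}

```text
time: 8.25
position: [0.4626, -0.2924, 0.2282]
tool_rot: [-1.524, -2.746, -0.001]
ft_force: [-0.6, 2.3, -1.7]
grip_width: 0.155
grip_force: 54.8
```

Request:
{"method": "play_rows", "body": {"increments": [[[0,0,0.015,0,0,0,-1],[0,0,0.03,0,0,0,-1],[0,0,0.03,0,0,0,-1],[0,0,0.03,0,0,0,-1]]]}}

```text
time: 8.65
position: [0.4628, -0.2925, 0.2267]
tool_rot: [-1.524, -2.746, -0.0]
ft_force: [-3.8, 3.7, 5.4]
grip_width: 0.157
grip_force: 54.8
```

```bash
python3 st.py
```

```text
8.65 [ 0.46277406 -0.29249432  0.22666009] ang 121.93870290802556 tilt [-0.0005176   0.00032206] F [-3.81819123  3.7058903   5.44990112] T [ 1.28054965  0.8409514  -0.00674699] 0.15730303993342987 to go(tool) [-6.82716000e-04  4.21414570e-05 -9.31983209e-07]
```

Request:
{"method": "play_rows", "body": {"increments": [[[0.01,0,0.02,0,0,0,-1],[0.01,0,0.03,0,0,0,-1],[0.01,0,0.04,0,0,0,-1],[0.01,0,0.04,0,0,0,-1],[0.01,0,0.04,0,0,0,-1]]]}}

```text
time: 9.15
position: [0.4626, -0.2922, 0.2237]
tool_rot: [1.524, 2.746, -0.001]
ft_force: [-3.5, 4.6, 8.3]
grip_width: 0.155
grip_force: 54.8
```

```bash
python3 st.py
```

```text
9.15 [ 0.46257611 -0.2921826   0.22370015] ang 121.92534637170452 tilt [ 0.00061106 -0.00114175] F [-3.48790066  4.62699974  8.32023334] T [ 1.2464457   0.98238436 -0.01790197] 0.15531372113808045 to go(tool) [-1.05195466e-03  4.57036926e-05  2.64761787e-06]
```

Request:
{"method": "play_rows", "body": {"increments": [[[0.01,0,0.01,0,0,0,-1],[0.01,0,0.02,0,0,0,-1],[0.01,0,0.03,0,0,0,-1],[0.01,0,0.03,0,0,0,-1],[0.01,0,0.03,0,0,0,-1]]]}}

```text
time: 9.65
position: [0.4625, -0.2919, 0.2228]
tool_rot: [1.524, 2.744, -0.003]
ft_force: [-7.0, 4.2, 19.2]
grip_width: 0.155
grip_force: 54.8
```

```bash
python3 st.py
```

```text
9.65 [ 0.46252623 -0.29192838  0.22284788] ang 121.91113050901467 tilt [ 0.00210145 -0.0031982 ] F [-7.02732682  4.19353983 19.19491587] T [ 1.39183266  1.61966399 -0.00569385] 0.15487475395977401 to go(tool) [-1.29409044e-03 -4.58238726e-05  8.77226306e-06]
```

Request:
{"method": "play_rows", "body": {"increments": [[[0,0,0.005,0,0,0,-1],[0,0,0.005,0,0,0,-1],[0,0,0.005,0,0,0,-1],[0,0,0.005,0,0,0,-1],[0,0,0.005,0,0,0,-1],[0,0,0.005,0,0,0,-1]]]}}

```text
time: 10.25
position: [0.4625, -0.292, 0.2228]
tool_rot: [1.524, 2.743, -0.003]
ft_force: [-7.7, 5.1, 21.7]
grip_width: 0.154
grip_force: 54.9
```

```bash
python3 st.py; python3 - <<'E'
from h import *
im=ctrl.get_image("side")[130:290,280:480]
cv2.imwrite("pics/s2.png",cv2.resize(im,(750,600),interpolation=2)[:,:,::-1])
E
```

```text
10.25 [ 0.46251276 -0.292018    0.22278453] ang 121.90987368749497 tilt [ 0.00209088 -0.00355911] F [-7.65800831  5.08599497 21.74343369] T [1.43294975 1.75865007 0.05121106] 0.15446201413982602 to go(tool) [-1.22513220e-03  1.30248275e-05  9.18063153e-06]
```

View pics/s2.png

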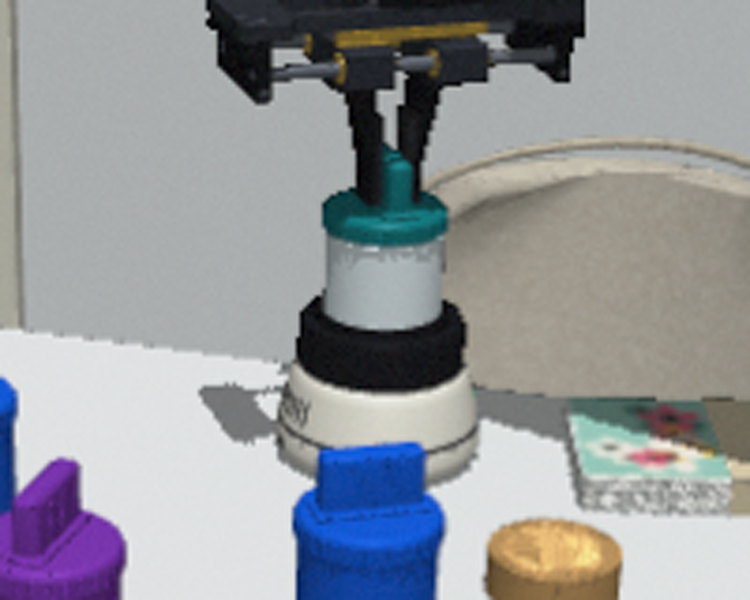

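The side view shows the cup upright and deep in the collar. The foot is at 61 mm and pressing harder no longer lowers it, so the ring is on its stop, under about 23 N. I hand in.

```bash
python3 -c "
from bench import ctrl
print(ctrl.close_job())"
```

```text
the job is handed in; nothing more can be done
None
```

I handed the job in with the teal cup meshed in the mixer and held pressed down at about 23 N; the foot sits at about 61 mm, worked out from the arm's height, so the spring ring should be on its stop.

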